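# Slide a specimen carrier home under its leaf spring

## Task

On the two-lane loading dock, find the aluminium carrier that holds the long rectangular glass slide. Press it down hard onto the dock with the fingertips (the ribbed grip at its tail is made for that) and, still pressing, slide it along its lane so that it passes under the leaf spring, all the way home against the end stop; then let go and move clear. Do not lift it, and leave the other carrier (round glass) and the things standing around where they are.

Things in the scene. Friction and masses are not known exactly. Their poses are not given: they have to be found in the camera images.
- dock: loading dock, fixed, black bed 260 (x) x 210 (y) x 20 mm; origin: centre of its underside, on the table. Carriers travel along its +x in two lanes centred at y = +33 and -33 mm, 47 mm wide, floor 20 mm above the table, rails 5 mm higher between and outside them, a sill 6 mm high behind (x below -112 mm). Outer shelves (y 67 to 105 mm, 25 mm above the table) hold small things
- bridge (a point): middle of the top of the steel bridge bar across both lanes, at dock x = 56 mm, 47 mm above the table. The bar is 14 mm along x, its underside 39 mm above the table, on posts at dock y = +-62 mm. From it a leaf spring slopes down and away (+x) over each lane; its tip, at dock x = 91 mm, rests 23 mm above the table, so a carrier pushed in from below the bridge lifts it about 4 mm
- slide_carrier: the carrier to load: loose aluminium plate 120 (x) x 44 (y) x 7 mm, about 0.12 kg, a 76 x 26 mm rectangular glass slide flush in its top. Origin: centre of its underside; x points to its nose, along the dock's +x. Top 27 mm above the table, 2 mm above the rails. Ribbed rubber thumb grip at the tail, x = -57 to -30 mm, top 1 mm higher, 17 mm short of the bridge when home. Starts in either lane, nose short of the leaf
- disc_carrier: the other carrier, same plate with a round glass 30 mm across, in the other lane; to be left alone
- home_left (a point): where a carrier's origin lies when it is home in the left lane (dock y = +33 mm), at lane floor height: dock x = 62 mm, nose on the end stop (face at dock x = 122 mm, 12 mm high). Fingertip friction drives the carrier: pressing with 12 to 22 N drags it under the leaf without slipping; bed, carriers and leaves slide on each other with a friction coefficient near 0.2
- home_right (a point): the same for the right lane (dock y = -33 mm)
- leaf_left (a joint): angle of the left lane's leaf spring, rad: 0 at rest, grows as its tip is lifted, about 0.13 with a carrier under it, when it presses down with about 7 N
- leaf_right (a joint): the same for the right lane
- oil_bottle: amber dropper bottle, 24 mm across, 46 mm high, on the dock's left shelf; origin under its centre; a bystander, leave alone
- objective: steel microscope objective, 26 mm across, 42 mm high, on the dock's right shelf; origin under its centre; a bystander
- jar: glass jar, 52 mm across, 58 mm high, on the table left of the dock; a bystander
- screwdriver: screwdriver, 150 mm long, lying on the table right of the dock; a bystander
- canister: grey canister, 42 mm across, 65 mm high, on the table right of the dock; a bystander
- beaker: white beaker, 64 mm across, 70 mm high, on the table right of the dock; a bystander
- coverslip_box: white box 55 x 55 x 28 mm on the table left of the dock; a bystander

How it is judged (in metres and radians):
On the way:
1. the slide carrier passes under the leaf spring while it is pressed down hard (more than 12 N between carrier and dock; spring and weight alone give at most 9 N), before it reaches the stop (x of slide_carrier in the frame of dock between 0.034 and 0.058 m and contact force between slide_carrier and dock above 12 N and contact force between the fingers and slide_carrier above 4 N), for 0.1 s.
At the end, for the whole second after the job is handed in: the slide carrier lies flat in its lane under the leaf spring, nose within 4 mm of the end stop, at rest; the round-glass carrier within 10 mm and the bystanders within 30 mm of where they started (x of slide_carrier in the frame of dock above 0.058 m and z of slide_carrier in the frame of dock between 0.017 and 0.0225 m and angle between slide_carrier's own z axis and vertical below 0.04 rad and angle between the x axis of slide_carrier and the x axis of dock, either way round below 0.06 rad and linear speed of slide_carrier below 0.01 m/s and (horizontal distance between slide_carrier and home_left below 0.006 m or horizontal distance between slide_carrier and home_right below 0.006 m) and value of joint any of leaf_left, leaf_right above 0.06 rad and distance of disc_carrier from where it was at the start of the episode below 0.01 m and distance of each of oil_bottle, objective, jar, screwdriver, canister, beaker, coverslip_box from where it was at the start of the episode below 0.03 m); the robot touches nothing.
It fails at once if the slide carrier is lifted (more than 10 mm off the lane floor) or tipped (z of slide_carrier in the frame of dock above 0.03 m or angle between slide_carrier's own z axis and vertical above 0.25 rad).
It fails at once if the round-glass carrier is moved more than 10 mm (distance of disc_carrier from where it was at the start of the episode above 0.01 m).
It fails at once if a bystander is moved more than 30 mm (distance of any of oil_bottle, objective, jar, screwdriver, canister, beaker, coverslip_box from where it was at the start of the episode above 0.03 m).
It also fails if it takes over 35 s, if anything falls off the work surface, if the arm or the gripper's body presses on something with over 40 N, if the wrist force passes 120 N, or if a joint passes its speed limit or range.

## Robot

A 6-joint arm with a two-finger parallel gripper is mounted at the origin on the work surface. World frame = base frame: x ahead of the robot, y to its left, z up, the work surface at z = 0. Lengths are in m, angles in degrees, forces in N, time in s.
With the tool pointing down it reaches from about 0.4 to 0.825 m from the base axis. Payload 7 kg.
Tool frame: the origin (TCP) lies at the very end of the fingers, on their centre line; the grasp point (between the pads) lies 19 mm behind it; z points along the fingers, y is the direction in which the jaws open and shut (so a half turn about z gives the same grasp; the last joint's range is limited). The gripper opens to 88 mm and grips with 3 to 60 N. Pads are 19 mm wide; open, the fingers measure 130 mm over their backs; the gripper's body (78 mm by 193 mm) begins 47 mm behind the grasp point.
Start: joints at [79.991, 20.546, 0.682, 0, -70.136, -16.507], TCP at [0.301, 0.604, 0.227] pointing down, gripper open.
Joint ranges: [-176.03, 176.03], [-82.01, 121.73], [-58.28, 71.71], [-173.87, 95.51], [-174.79, -0.11], [-173.66, 173.66]. Speed limits (degrees/s): [136.94, 136.94, 172.46, 180, 180, 180].

## Interface

Orientations are given as [roll, pitch, yaw] about the fixed x, y, z axes, in that order (R = Rz(yaw) Ry(pitch) Rx(roll)).
In Python, from plant import ctrl gives the robot as it stands.
- The arm moves only by the tool move_arm, never from a script. Its argument "increments" is a list of rows, each a list of 2 entries, a list of its own where there are three numbers: the shift along the world's x, y, z in mm, then the turn about the world's z in rad. A call has exactly 8 rows; each row shifts and turns the pose as measured when the row begins; what a row does not reach is not made up. A row lasts 1/10 s, in which the tool goes at most 50 mm and 8.59 degrees, less where a joint would pass 70% of its speed; a pose out of reach is approached as far as the arm can. A call with a gripper value outside its range is refused whole. "jaw" is the gripper command: -1 is shut, 1 is fully open, values between are in proportion, set as the call begins (left out, the last holds). The fingers move at their own pace and stop on an object; the grip force is fixed at half the most. Time passes only in rows, so rows that do not move let the fingers close, or fill a call up. It gives the time, the measured TCP pose, the force and the opening at its end, in the units of the state.
- ctrl.get_obs(): the state, without advancing time (a new reading comes with each control period).
- ctrl.snapshot(name): name is "scene" or "top"; returns a dict with "color" (400x640x3 uint8, red, green, blue), "fx", "fy", "cx", "cy" (pixels), "R" (3x3) and "t" (3): a world point X has camera coordinates R X + t. Camera axes: x right, y down, z forward; pixel columns grow to the right and rows downward; lengths in m; the calibration is good to about 2 mm. A picture is of the moment at which its call begins. There is no depth.
- ctrl.close_job(): hands the job in, once; it reports no verdict.
The state is a dict: "clock": time; "joint_pos": joint angles; "qvel": joint speeds; "tau": joint torques, N m; "tool_pos": TCP position; "orientation": TCP orientation; "force": force on the tool from outside, world axes, zero at the start; "moment": the same for the moment, N m; "opening": finger opening in m.
Only numpy, scipy, OpenCV 4.12 (cv2) and the standard library are available. Lean on these libraries where they do the work, as an engineer would, in place of code of your own. Each camera call takes 0.05 s, during which the arm holds its last target.

## Working session

There is one attempt and no reset: what is moved stays moved. The work goes in short steps, Python scripts to look and compute and a tool call to move; the robot and the scene stay as the last step left them, time stands still between calls to the robot, and variables do not carry over. Pictures are saved under pics/ and viewed, and the job is handed in when it is done.

Besides the shell and the picture viewer there is one more tool, called after "Request:" by a JSON object that holds its "method" and its "body", one argument or row to a line. move_arm: Moves the arm, as the interface text tells. Its arguments: {"type":"object","properties":{"increments":{"type":"array","items":{"type":"array"}},"jaw":{"type":"number"}},"required":["increments"]}

```bash
ls; mkdir -p pics; python3 - <<'E'
from plant import ctrl
import cv2,pickle
print(ctrl.get_obs())
for n in("scene","top"):
    s=ctrl.snapshot(n); cv2.imwrite(f"pics/{n}0.png",s["color"][:,:,::-1]); pickle.dump(s,open(f"{n}0.pkl","wb"))
    print(n,s["fx"],s["cx"],s["cy"],s["R"],s["t"])
E
```

```text
pics
{'clock': 0.0, 'joint_pos': array([ 7.99903681e+01,  2.05915275e+01,  6.34660630e-01, -1.93616205e-02,
       -7.01340260e+01, -1.65079472e+01]), 'qvel': array([ 0.01462176, -0.00855155, -0.05056399,  0.00618583, -0.02353303,
       -0.1421661 ]), 'tau': array([ 2.61191781e-05, -5.82717204e+01,  2.93038023e+01,  6.99697495e+00,
        6.69153917e-03, -1.56133833e-04]), 'tool_pos': array([0.30117163, 0.60356291, 0.22563075]), 'orientation': array([ 1.79907681e+02, -8.37855125e-03, -2.65241662e+01]), 'force': array([ 0.00712277, -0.42408762,  0.36587153]), 'moment': array([ 0.02850299, -0.00936567, -0.01192479]), 'opening': 0.08734337624288127}
scene 394.81927808674067 319.7732328956395 199.11640983340968 [[-0.64034888  0.76791676 -0.01603602]
 [ 0.61701383  0.50185604 -0.60616372]
 [-0.45743551 -0.3980507  -0.79517822]] [ 0.36687637 -0.36076962  1.10563419]
top 398.54905343013615 318.9598794049165 196.07475266824406 [[-0.01172376 -0.99957435  0.02671459]
 [-0.98345836  0.00669706 -0.1810105 ]
 [ 0.18075454 -0.02839482 -0.98311827]] [0.01131142 0.60528838 0.83158927]
```

View pics/top0.png

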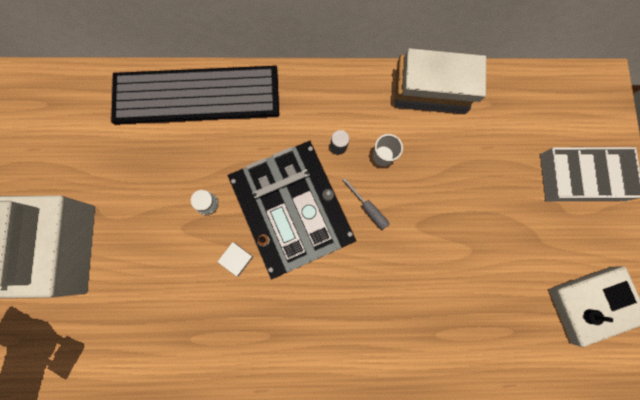

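View pics/scene0.png

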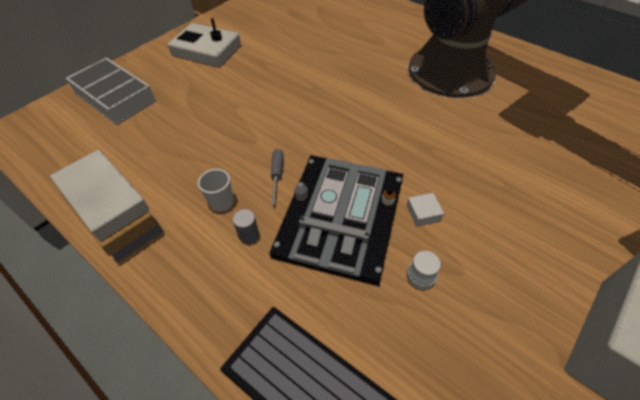

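The slide carrier (rectangular glass) is in the left lane, near px (285,228) in the top view. Its grip is at about (292,249), nearest the robot. I'll enlarge both views to measure the dock.

```bash
python3 - <<'E'
import cv2
a=cv2.imread("pics/top0.png")[130:290,190:400]; cv2.imwrite("pics/top0c.png",cv2.resize(a,(788,600),interpolation=cv2.INTER_CUBIC))
a=cv2.imread("pics/scene0.png")[145:295,250:450]; cv2.imwrite("pics/scene0c.png",cv2.resize(a,(800,600),interpolation=cv2.INTER_CUBIC))
E
```

```text
(no output)
```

View pics/top0c.png

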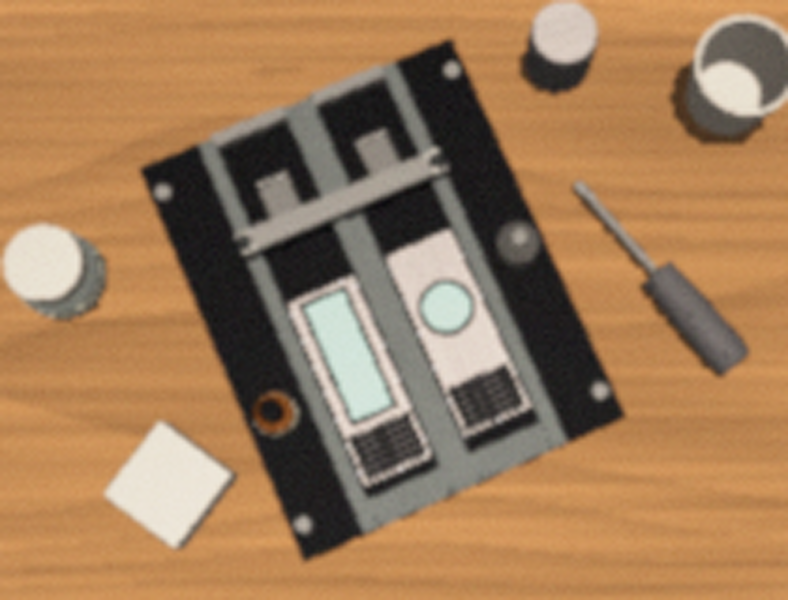

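View pics/scene0c.png

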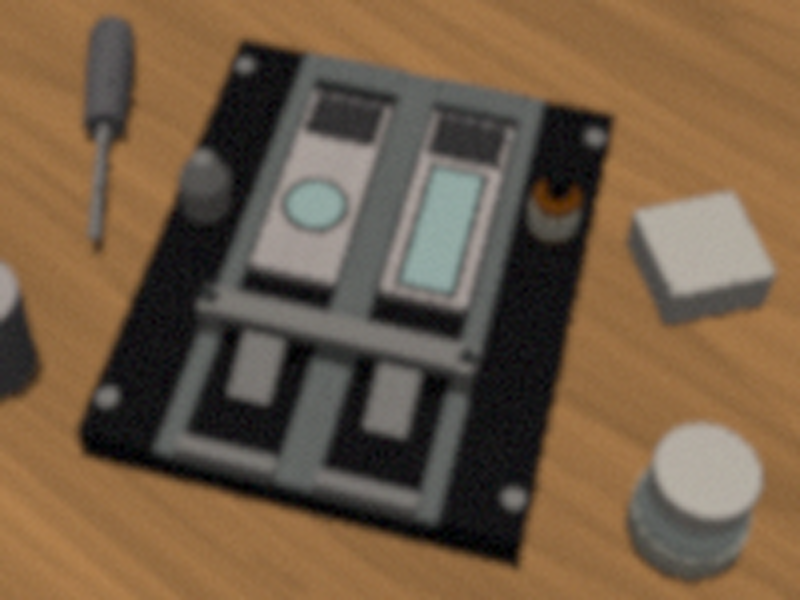

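```bash
cat > fit.py <<'E'
import numpy as np,pickle
from scipy.optimize import least_squares
S={n:pickle.load(open(f"{n}0.pkl","rb")) for n in("top","scene")}
K={"top":(788/210,3.75,190,130),"scene":(4,4,250,145)}
h=.025
P={"top":[((130,105,25),(143,168)),((130,-105,25),(452,40)),((-130,-105,25),(624,413)),((-130,105,25),(304,559)),((56,62,47),(245,243)),((56,-62,47),(440,160))],
"scene":[((-130,-105,25),(240,42)),((-130,105,25),(613,117)),((130,105,25),(520,550)),((130,-105,25),(84,438)),((56,62,47),(470,358)),((56,-62,47),(208,297))]}
C={"top":[((60,22,27),(290,300)),((60,-22,27),(350,275)),((-60,22,27),(368,488)),((-60,-22,27),(433,455))],
"scene":[((60,22,27),(468,308)),((60,-22,27),(380,295)),((-60,-22,27),(430,108)),((-60,22,27),(519,120))]}
def res(p,names,src=None):
    r=[]
    for n in names:
        s=S[n];kx,ky,ox,oy=K[n]
        c,sn=np.cos(p[2]),np.sin(p[2])
        for (a,b,z),(u,v) in (src or P)[n]:
            X=np.array([p[0]+c*a/1e3-sn*b/1e3,p[1]+sn*a/1e3+c*b/1e3,z/1e3])
            q=s["R"]@X+s["t"]
            r+=[s["fx"]*q[0]/q[2]+s["cx"]-(ox+u/kx),s["fy"]*q[1]/q[2]+s["cy"]-(oy+v/ky)]
    return np.array(r)
for N in(["top"],["scene"],["top","scene"]):
  for src in(P,C):
    f=least_squares(res,[.45,.1,.4],args=(N,src),loss="soft_l1")
    print(N,"dock" if src is P else "carr",f.x[:2].round(4),np.degrees(f.x[2]).round(2),res(f.x,N,src).round(1))
    if src is P:d=f.x
    else:
      e=f.x[:2]-d[:2];c,s=np.cos(d[2]),np.sin(d[2]);print("  carrier in dock mm",(c*e[0]+s*e[1])*1e3,(-s*e[0]+c*e[1])*1e3)
E
python3 fit.py
```

```text
['top'] dock [0.585  0.0679] 23.33 [-0.7 -0.2  0.2 -0.8  0.7  0.8  0.1  0.5  0.4 -0.5 -0.8  0. ]
['top'] carr [0.531  0.0803] 23.7 [-0.8  0.9  1.  -0.2 -0.4 -0.5  0.3  0.1]
  carrier in dock mm -44.649831642520674 32.74944211213505
['scene'] dock [0.5903 0.0707] 23.79 [-0.2 -0.3  0.5 -0.3  1.1 -0.5 -2.  -0.6 -0.7  0.7  0.5  1.1]
['scene'] carr [0.5343 0.0817] 24.46 [ 0.2 -0.2  0.2 -1.7  0.4  0.5 -1.5  1.4]
  carrier in dock mm -46.778813442008754 32.72337650030198
['top', 'scene'] dock [0.5873 0.069 ] 23.53 [-1.3 -1.  -0.5 -1.8  0.3 -0.5 -0.1 -0.5 -0.1 -1.4 -1.4 -1.   0.4 -1.5
  0.8 -1.3  0.9 -2.1 -1.8 -2.5 -0.7 -0.8  0.8 -0.5]
['top', 'scene'] carr [0.5321 0.0808] 23.98 [-1.1  0.5  0.7 -0.7 -0.5 -1.1  0.2 -0.6  0.2 -1.1  0.3 -2.8  0.9 -0.3
 -1.   0.7]
  carrier in dock mm -45.86201243835475 32.91072367641527
```

Request:
{"method": "move_arm", "body": {
  "increments": [
    [[0,-15,25],0],
    [[0,-40,20],0.1],
    [[0,-45,5],0.14],
    [[0,-45,0],0.14],
    [[0,-45,0],0.14],
    [[5,-45,0],0.14],
    [[25,-40,0],0.14],
    [[0,0,0],0]
  ],
  "jaw": -1
}}

```text
clock: 0.9
tool_pos: [0.3282, 0.3192, 0.271]
orientation: [179.4, -0.1, 21.1]
force: [-0.3, 1.0, 0.0]
opening: 0.0295
```

Request:
{"method": "move_arm", "body": {
  "increments": [
    [[23,-37,0],0.044],
    [[25,-40,-10],0],
    [[25,-40,-20],0],
    [[25,-40,-25],0],
    [[25,-40,-25],0],
    [[20,-32,-25],0],
    [[17,-22,-20],0],
    [[0,0,0],0]
  ]
}}

```text
clock: 1.7
tool_pos: [0.4871, 0.067, 0.1466]
orientation: [179.7, -0.4, 23.6]
force: [0.3, -0.4, 0.5]
opening: 0.0003
```

```bash
python3 - <<'E'
from plant import ctrl
import cv2
for n in("scene","top"):
    s=ctrl.snapshot(n)["color"][:,:,::-1]; 
    a=s[130:290,190:400] if n=="top" else s[95:295,230:450]
    cv2.imwrite(f"pics/{n}1.png",cv2.resize(a,(780,600)))
o=ctrl.get_obs();print({k:o[k].round(4) if k!="clock" else o[k] for k in("clock","tool_pos","orientation","force","joint_pos")},o["opening"])
E
```

```text
{'clock': 1.8, 'tool_pos': array([0.4873, 0.069 , 0.1489]), 'orientation': array([179.7198,  -0.5553,  23.6991]), 'force': array([-0.5414,  1.1545,  0.8454]), 'joint_pos': array([ 31.293 ,   6.8188, -28.8562,   0.4351, -53.8124,  82.1494])} 0.0006439502913000886
```

View pics/scene1.png

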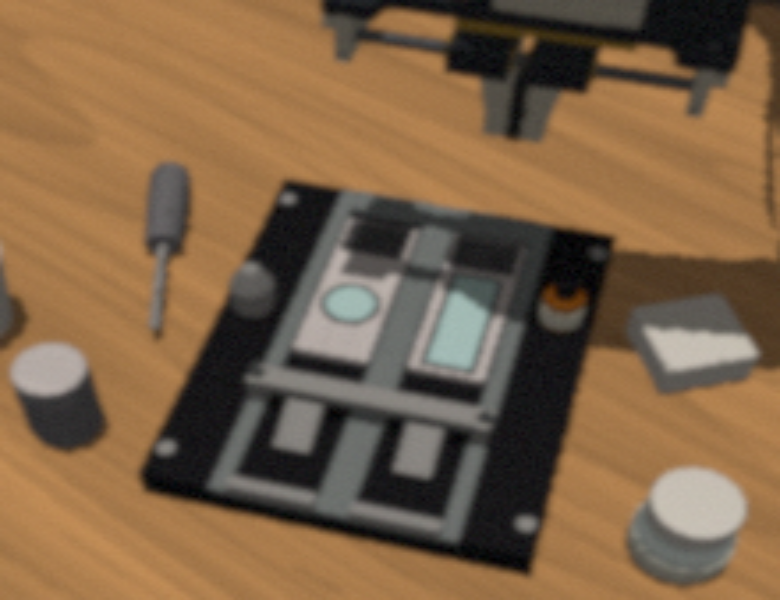

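View pics/top1.png

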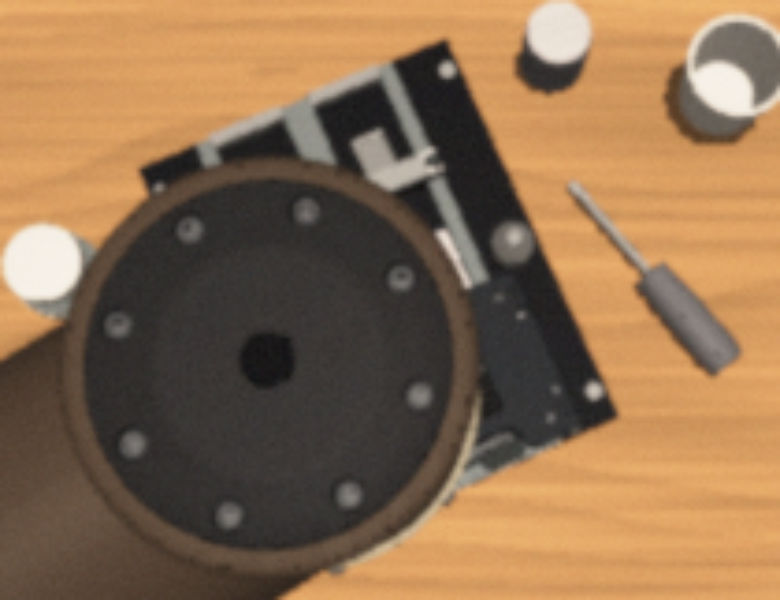

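Request:
{"method": "move_arm", "body": {
  "increments": [
    [[2,-2,-15],0],
    [[2,-2,-25],0],
    [[1,-1,-25],0],
    [[0,0,-20],0],
    [[0,0,-10],0],
    [[0,0,0],0],
    [[0,0,0],0],
    [[0,0,0],0]
  ]
}}

```text
clock: 2.6
tool_pos: [0.496, 0.0731, 0.0591]
orientation: [179.8, -1.4, 24.1]
force: [0.5, 0.5, 0.9]
opening: 0.0003
```

```bash
python3 - <<'E'
from plant import ctrl
import cv2
for n in("scene",):
    s=ctrl.snapshot(n)["color"][:,:,::-1]; 
    a=s[120:270,280:430]
    cv2.imwrite(f"pics/{n}2.png",cv2.resize(a,(600,600)))
o=ctrl.get_obs();print({k:o[k].round(4) if k!="clock" else o[k] for k in("clock","tool_pos","orientation","force")})
E
```

```text
{'clock': 2.65, 'tool_pos': array([0.4962, 0.0731, 0.0593]), 'orientation': array([179.7563,  -1.4391,  24.1167]), 'force': array([-0.1696,  0.5969,  0.1256])}
```

View pics/scene2.png

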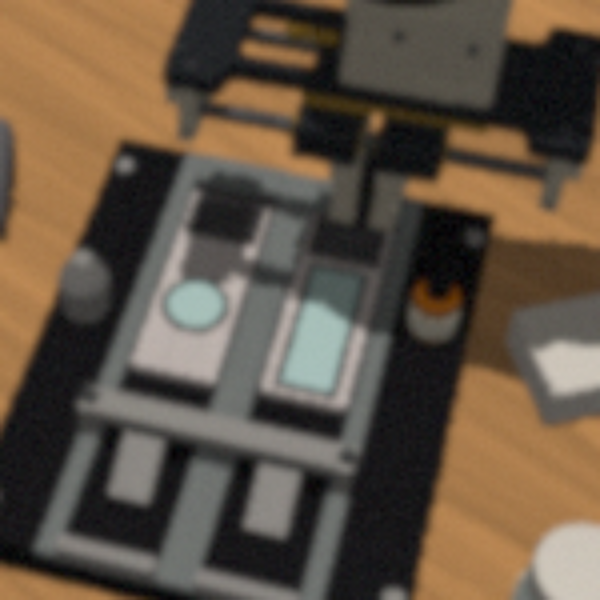

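Request:
{"method": "move_arm", "body": {
  "increments": [
    [[-4,-9,-4],0],
    [[0,-1,-6],0],
    [[0,-1,-5],0],
    [[0,-1,-4],0],
    [[0,-1,-2],0],
    [[0,-1,0],0],
    [[0,0,0],0],
    [[0,0,0],0]
  ]
}}

```text
clock: 3.45
tool_pos: [0.4926, 0.0577, 0.0378]
orientation: [179.8, -1.6, 24.1]
force: [-0.4, -0.7, -0.7]
opening: 0.0004
```

Request:
{"method": "move_arm", "body": {
  "increments": [
    [[0,5,-2],0],
    [[0,0,-2],0],
    [[0,0,-2],0],
    [[0,0,-2],0],
    [[0,0,-2],0],
    [[0,0,-2],0],
    [[0,0,-2],0],
    [[0,0,-2],0]
  ]
}}

```text
clock: 4.25
tool_pos: [0.4977, 0.0647, 0.0282]
orientation: [179.6, -2.1, 24.4]
force: [-5.1, -1.0, 21.9]
opening: 0.0007
```

Request:
{"method": "move_arm", "body": {
  "increments": [
    [[2,1,-1.5],0],
    [[3,1.5,-1.5],0],
    [[4,1.5,-1.5],0],
    [[4,1.5,-1.5],0],
    [[4,1.5,-1.5],0],
    [[4,1.5,-1.5],0],
    [[4,1.5,-1.5],0],
    [[4,1.5,-1.5],0]
  ]
}}

```text
clock: 5.05
tool_pos: [0.5334, 0.0796, 0.0284]
orientation: [179.5, -3.0, 24.7]
force: [-6.0, 2.6, 17.3]
opening: 0.0004
```

```bash
python3 - <<'E'
from plant import ctrl
import cv2
for n in("scene",):
    s=ctrl.snapshot(n)["color"][:,:,::-1]; 
    a=s[120:270,280:430]
    cv2.imwrite(f"pics/{n}3.png",cv2.resize(a,(600,600)))
o=ctrl.get_obs();print({k:o[k].round(4) if k!="clock" else o[k] for k in("clock","tool_pos","orientation","force")})
E
```

```text
{'clock': 5.1, 'tool_pos': array([0.5343, 0.0799, 0.0284]), 'orientation': array([179.4786,  -3.0859,  24.7338]), 'force': array([-3.7007,  2.3683, 14.9591])}
```

View pics/scene3.png

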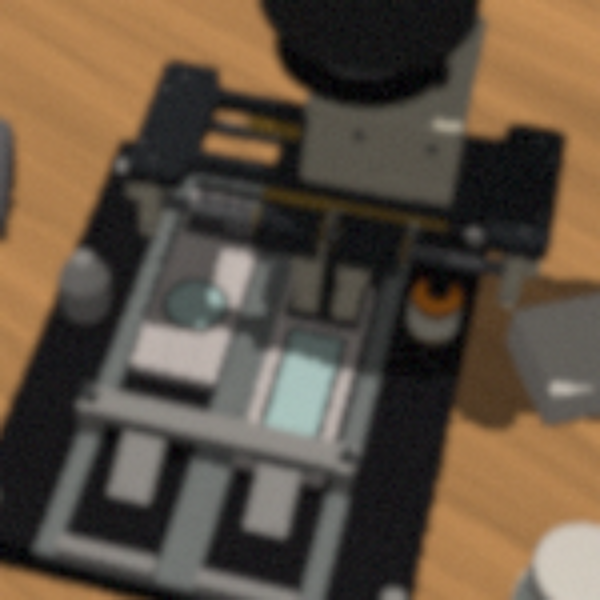

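Request:
{"method": "move_arm", "body": {
  "increments": [
    [[4,1.5,-1.8],0],
    [[5,2,-1.8],-0.005],
    [[5,2,-1.8],-0.005],
    [[5,2,-1.8],-0.005],
    [[5,2,-1.8],0],
    [[5,2,-1.8],0],
    [[5,2,-1.8],0],
    [[5,2,-1.8],0]
  ]
}}

```text
clock: 5.9
tool_pos: [0.5729, 0.0967, 0.0283]
orientation: [179.4, -3.3, 24.1]
force: [-12.0, 0.6, 24.4]
opening: 0.0004
```

```bash
python3 - <<'E'
from plant import ctrl
import cv2
for n in("scene",):
    s=ctrl.snapshot(n)["color"][:,:,::-1]; 
    a=s[120:270,280:430]
    cv2.imwrite(f"pics/{n}4.png",cv2.resize(a,(600,600)))
o=ctrl.get_obs();print({k:o[k].round(4) if k!="clock" else o[k] for k in("clock","tool_pos","orientation","force")})
E
```

```text
{'clock': 5.95, 'tool_pos': array([0.5739, 0.0971, 0.0284]), 'orientation': array([179.3844,  -3.3225,  24.1442]), 'force': array([-7.0701,  1.5073, 19.8574])}
```

View pics/scene4.png

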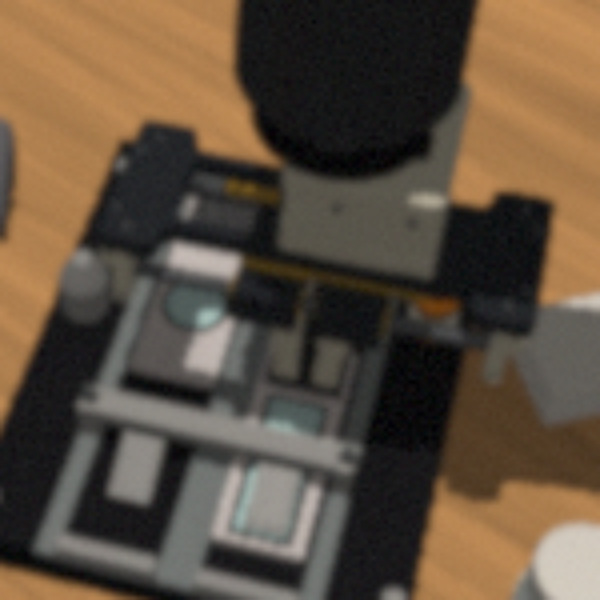

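```bash
python3 - <<'E'
import numpy as np,pickle
s=pickle.load(open("scene0.pkl","rb"))
def at(u,v,z):
    d=s["R"].T@np.array([(u-s["cx"])/s["fx"],(v-s["cy"])/s["fy"],1]);c=-s["R"].T@s["t"];return c+d*(z-c[2])/d[2]
y=np.radians(24);D=np.array([[np.cos(y),np.sin(y)],[-np.sin(y),np.cos(y)]])
for z in(.06,.075,.09,.105):
  for n,p in(("L",(310,195)),("R",(403.7,215.7))):
    print(z,n,(D@(at(*p,z)[:2]-[.5739,.0971])).round(3))
f=lambda p:at(*p,.067)[:2]
print("obj top dock",D@(f((280+85/4,120+262/4))-[.587,.069]))
E
```

```text
0.06 L [ 0.007 -0.094]
0.06 R [0.009 0.089]
0.075 L [ 0.018 -0.09 ]
0.075 R [0.02  0.089]
0.09 L [ 0.03  -0.086]
0.09 R [0.031 0.088]
0.105 L [ 0.041 -0.082]
0.105 R [0.042 0.087]
obj top dock [-0.00612099 -0.08412402]
```

Request:
{"method": "move_arm", "body": {
  "increments": [
    [[3,1.2,-1.8],0],
    [[3,1.2,-1.8],0],
    [[3,1.2,-1.8],0],
    [[3,1.2,-1.8],0],
    [[2,1,-1.8],0],
    [[2,1,-1.8],0],
    [[2,1,-1.8],0],
    [[2,1,-1.8],0]
  ]
}}

```text
clock: 6.75
tool_pos: [0.5913, 0.1046, 0.0284]
orientation: [179.2, -3.3, 24.4]
force: [-9.6, -0.6, 21.5]
opening: 0.0005
```

```bash
python3 - <<'E'
from plant import ctrl
import cv2
for n in("scene",):
    s=ctrl.snapshot(n)["color"][:,:,::-1]; 
    a=s[120:270,280:430]
    cv2.imwrite(f"pics/{n}5.png",cv2.resize(a,(600,600)))
o=ctrl.get_obs();print({k:o[k].round(4) if k!="clock" else o[k] for k in("clock","tool_pos","orientation","force")})
E
```

```text
{'clock': 6.8, 'tool_pos': array([0.5916, 0.1048, 0.0284]), 'orientation': array([179.2131,  -3.2778,  24.4147]), 'force': array([-8.3916, -0.2919, 20.4473])}
```

View pics/scene5.png

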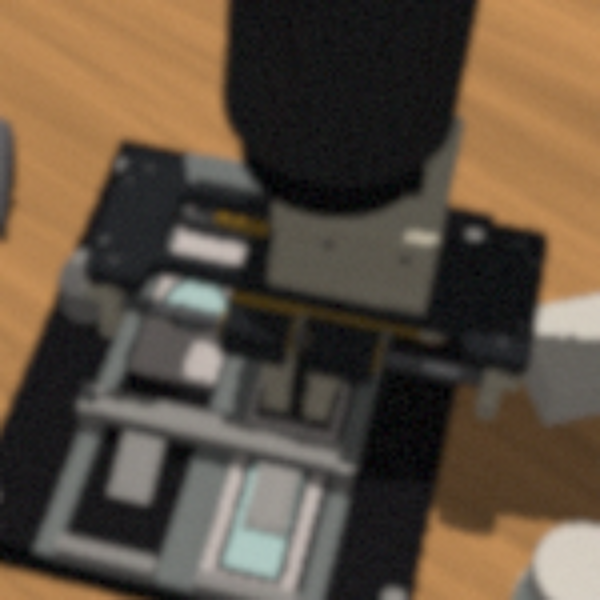

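Nose is at or very near the stop. I'll press on a little to seat it and watch whether the TCP stalls.

Request:
{"method": "move_arm", "body": {
  "increments": [
    [[1.5,0.7,-2],0],
    [[1.5,0.7,-2],0],
    [[1.5,0.7,-2],0],
    [[1.5,0.7,-2],0],
    [[1.5,0.7,-2],0],
    [[1.5,0.7,-2],0],
    [[1.5,0.7,-2],0],
    [[1.5,0.7,-2],0]
  ]
}}

```text
clock: 7.6
tool_pos: [0.5917, 0.1048, 0.0282]
orientation: [179.0, -2.3, 24.6]
force: [-13.9, -0.6, 26.7]
opening: 0.0006
```

```bash
python3 - <<'E'
from plant import ctrl
import cv2
for n in("scene",):
    s=ctrl.snapshot(n)["color"][:,:,::-1]; 
    a=s[190:270,310:410]
    cv2.imwrite(f"pics/{n}6.png",cv2.resize(a,(750,600),interpolation=cv2.INTER_CUBIC))
o=ctrl.get_obs();print({k:o[k].round(4) if k!="clock" else o[k] for k in("clock","tool_pos","orientation","force")})
E
```

```text
{'clock': 7.65, 'tool_pos': array([0.5917, 0.1048, 0.0283]), 'orientation': array([179.0381,  -2.2742,  24.5542]), 'force': array([-14.2903,  -0.0621,  27.9408])}
```

View pics/scene6.png

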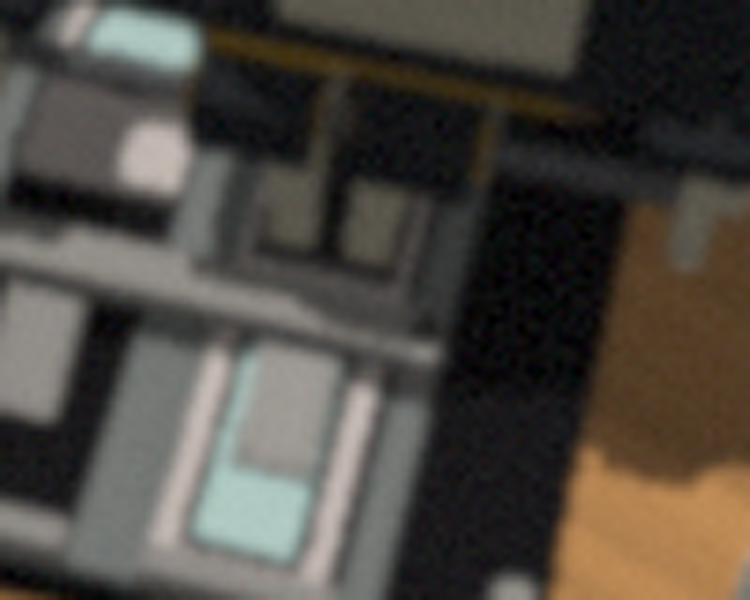

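The TCP has stalled (0.1 mm of motion in 0.8 s) and the force has built up, so the carrier is at the stop. Lifting straight off.

Request:
{"method": "move_arm", "body": {
  "increments": [
    [[0.5,0.2,1],0],
    [[0,0,3],0],
    [[0,0,8],0],
    [[0,0,15],0],
    [[0,0,25],0],
    [[0,0,30],0],
    [[0,0,30],0],
    [[0,0,30],0]
  ]
}}

```text
clock: 8.45
tool_pos: [0.5885, 0.1031, 0.1716]
orientation: [179.0, -1.7, 24.5]
force: [0.9, 0.2, 0.8]
opening: 0.0002
```

Request:
{"method": "move_arm", "body": {
  "increments": [
    [[-15,5,15],0],
    [[-30,10,15],0],
    [[-35,20,10],0],
    [[-35,30,0],0],
    [[-30,35,0],0],
    [[-20,35,0],0],
    [[0,20,0],0],
    [[0,0,0],0]
  ]
}}

```text
clock: 9.25
tool_pos: [0.4207, 0.2629, 0.2218]
orientation: [179.2, -2.4, 24.3]
force: [-0.2, -1.4, -0.3]
opening: 0.0005
```

```bash
python3 - <<'E'
from plant import ctrl
import cv2
for n in("scene","top"):
    s=ctrl.snapshot(n)["color"][:,:,::-1]; 
    a=s[130:290,190:400] if n=="top" else s[145:295,250:450]
    cv2.imwrite(f"pics/{n}7.png",cv2.resize(a,(788,600) if n=="top" else (800,600),interpolation=cv2.INTER_CUBIC))
o=ctrl.get_obs();print({k:o[k].round(4) if k!="clock" else o[k] for k in("clock","tool_pos","orientation","force")})
E
```

```text
{'clock': 9.35, 'tool_pos': array([0.4208, 0.2609, 0.2215]), 'orientation': array([179.1783,  -2.3799,  24.2381]), 'force': array([-0.2086, -0.7057, -0.6778])}
```

View pics/scene7.png

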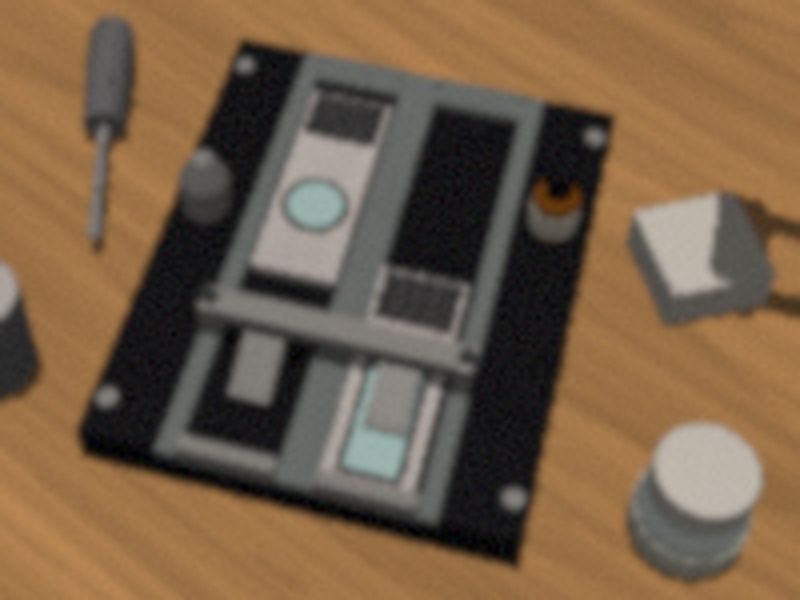

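View pics/top7.png

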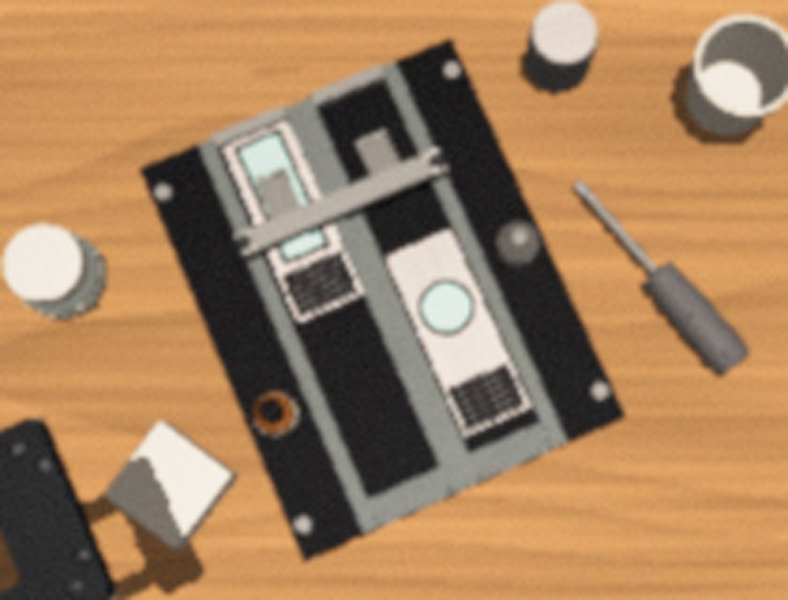

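The pictures show the nose flush with the stop edge in the top view (222,150)–(288,122), and the grip clear of the bridge. The disc carrier and bystanders are at the same pixels as before. Handing in.

```bash
python3 -c "
from plant import ctrl
ctrl.close_job()"
```

```text
the job is handed in; nothing more can be done
```

The slide carrier (left lane) is home against the end stop, and I handed the job in with the arm clear at about 9.4 s. I pressed its ribbed grip with the closed fingertips and slid it about 107 mm along the lane, under the leaf spring.

**Pressing force:** readings during the drag, taken at the end of each move and by script, were 15–24 N downward. They reached about 28 N when I seated it against the stop, which is above the suggested 22 N, but only once the carrier was already there. I did not log the force continuously, so the 0.1 s pressing window under the leaf is inferred from those readings. Neither the contact force between carrier and dock nor the leaf angle could be measured directly.

**Final checks:**
- **At the stop:** the fingertips stalled, moving 0.1 mm in 0.8 s while the force rose. The last pictures show the nose flush on the end stop and the leaf lying on the glass.
- **Other objects:** the round-glass carrier, bottle, objective, jar, screwdriver and coverslip box are at the same pixel positions as at the start, and so are the parts of the canister and beaker inside the crops.
- **Robot clear:** the force reading is about zero and the tool is 0.22 m above the table, to the left of the dock.

**Disagreements:**
- The two cameras' dock positions differed by about 5 mm along x and 3 mm along y. I used the joint fit, and the final fingertip position agreed with it.
- The tool tilted up to 3.3° while pressing, with no visible effect.

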